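# Close the specimen press on a squared top board with three ratchet strokes

### The job

Finish the specimen press: lay the loose plywood top board on the stack under the platen, grip block towards the front, and push it home so that it is square and tight against both corner fences, then let go of it. Then clamp it with exactly three full strokes of the ratchet lever, each pressed down to its stop and let back up to the top, and leave the lever up. Leave the jars and the bottle standing where they are.

Things in the scene. Friction and masses are not known exactly. Their poses are not given: they have to be found in the camera images.
- press: Fixed grey ratchet press: base 270 x 150 mm, column at the back, head overhanging forward. Origin on the bench under the ram; x to the back, open front at -x (to the robot), y left, z up. On its bed a squared stack, 150 (x) x 120 (y) mm, centred on the origin, top at z = 60 mm; 30 mm of daylight between it and the raised platen. Front and left are open. Ratchet wheel and lever on the right.
- fence_corner (a point): Inner corner of the two steel fences at stack-top height: (75, -60, 60) mm in the press frame, axes as the press. The back fence's face is at press x = 75 mm; the side fence's face is on the right at y = -60 mm, from x = -50 to 70 mm. Both rise 9.5 mm above the stack.
- guard_edge (a point): Middle of the lower front edge of the clear plastic guard plate that hangs before the head: (-50, 0, 112) mm in the press frame, axes as the press. The upright plate, 116 mm wide and 4 mm thick, reaches from there up to z = 252 mm. Over the front edge of the stack a hand must lean back, top towards the front, to clear it.
- board: Loose plywood top board, 150 (x) x 120 (y) x 12 mm, 0.13 to 0.25 kg, flat on the bench at the start. Origin: centre of its underside; z up. A grip block stands at its front (-x) edge. Seated square, its origin is at (0, 0, 60) mm in the press frame, axes as the press, and its front 25 mm with the block stands out before the guard.
- board_corner (a point): Rear right lower corner of the board, (75, -60, 0) mm in its frame; when seated it meets fence_corner.
- grip_block (a point): Centre of the wooden grip block on the board, (-62.5, 0, 25) mm in the board frame, axes as the board. The block measures 25 (x) x 26 (y) x 26 (z) mm, its front flush with the board's front edge, its foot on the board's top.
- lever (a joint): Ratchet lever, rad: 0 up (a spring returns it), 0.646 down on its stop. Pivot at (30, -116, 222) mm in the press frame, axis along y. Up, it points to the front and 25 degrees upwards; down, 12 degrees below level. 4 to 12 N at the sleeve push it; beyond the stop it is rigid. A nearly full stroke, both ways, moves the ratchet one tooth; a short one does not catch; it never turns back.
- lever_grip (a point): Point on the lever's axis in the middle of its black end sleeve (85 mm long, 25 mm in diameter), 145 mm from the pivot; the lever ends 45 mm farther on. Moves with the lever; axes as the press when the lever is up. The lever swings in the plane y = -116 mm of the press.
- ram (a joint): Descent of the square ram, m: 0 up, as at the start, then about 0.009 more for every stroke caught, where a pawl holds it. The sprung platen below it meets the board after 18 mm; the third stroke clamps the board with about 25 N.
- platen: Steel platen, 118 x 112 x 12 mm, under the ram on springs of 2.2 N/mm. Origin on the press origin when up; in its frame it spans x -46 to 72, y -56 to 56, z 90 to 102 mm. Moves down with the ram.
- jar_white: Glass jar with white lid, 88 mm in diameter, 107 mm high, upright; origin at the centre of its underside. Bystander.
- jar_green: Glass jar with green lid, 84 mm in diameter, 142 mm high, upright; origin at the centre of its underside. Bystander.
- bottle: Clear water bottle with dark cap and loop, 76 mm in diameter, 244 mm high, upright; origin at the centre of its underside. Bystander.
Mind the look-alikes: they are no part of the job. Of the things like the board, leave any that is blue; of the rest the smaller one is meant.

How it is judged:
On the way, in this order (a step that is already met when the one before it is completed fails the run):
1. the board lies on the stack, tight against the back fence and the side fence, let go, with the platen still up (x of board_corner in the frame of fence_corner above -0.003 m and y of board_corner in the frame of fence_corner below 0.003 m and z of board_corner in the frame of fence_corner between -0.004 and 0.004 m and angle between the x axis of board and the x axis of press, either way round below 0.03 rad and angle between board's own z axis and vertical below 0.04 rad and value of joint ram below 0.004 m and contact force between the fingers and board below 0.1 N), for 0.2 s.
2. one stroke: the ram is one notch down and the lever is back up (value of joint ram between 0.007 and 0.0135 m and value of joint lever below 0.05 rad), for 0.1 s.
3. two strokes: the ram is two notches down and the lever is back up (value of joint ram between 0.016 and 0.0225 m and value of joint lever below 0.05 rad), for 0.1 s.
At the end, for the whole second after the job is handed in: Board flat on the stack, within 3 mm of both fences and 1.7 degrees of square, clamped by the platen with over 8 N; ram three notches (25 to 31.5 mm) down; lever back up (within 0.05 rad); all at rest; jars and bottle within 20 mm of their places, upright (x of board_corner in the frame of fence_corner above -0.003 m and y of board_corner in the frame of fence_corner below 0.003 m and z of board_corner in the frame of fence_corner between -0.004 and 0.004 m and angle between the x axis of board and the x axis of press, either way round below 0.03 rad and angle between board's own z axis and vertical below 0.04 rad and value of joint ram between 0.025 and 0.0315 m and value of joint lever below 0.05 rad and contact force between platen and board above 8 N and linear speed of board below 0.01 m/s); the robot touches nothing.
It fails at once if the ram is driven past three notches (value of joint ram above 0.0335 m).
It fails at once if jar_white is moved by more than 20 mm or tipped (distance of jar_white from where it was at the start of the episode above 0.02 m or angle between jar_white's own z axis and vertical above 0.2 rad).
It fails at once if jar_green is moved by more than 20 mm or tipped (distance of jar_green from where it was at the start of the episode above 0.02 m or angle between jar_green's own z axis and vertical above 0.2 rad).
It fails at once if bottle is moved by more than 20 mm or tipped (distance of bottle from where it was at the start of the episode above 0.02 m or angle between bottle's own z axis and vertical above 0.2 rad).
It also fails if it takes over 51 s, if anything falls off the work surface, if the arm or the gripper's body presses on something with over 40 N, if the wrist force passes 120 N, or if a joint passes its speed limit or range.

### The arm

A 7-joint arm with a two-finger parallel gripper is mounted at the origin on the work surface. World frame = base frame: x ahead of the robot, y to its left, z up, the work surface at z = 0. Lengths are in m, angles in rad, forces in N, time in s.
With the tool pointing down it reaches from about 0.425 to 0.875 m from the base axis. Payload 4.7 kg.
Tool frame: the origin (TCP) lies on the centre line of the jaws, within the pads' length; the fingertips stand ahead of it and the grasp point (between the pads) lies 2 mm behind it (nose_length is the z of the fingertips in the tool frame, in m); z points along the fingers, y is the line along which they close (so a half turn about z gives the same grasp; the last joint's range is limited). The gripper opens to 87 mm and grips with 3 to 60 N. Pads are 19 mm wide; open, the fingers measure 117 mm over their backs; the gripper's body (75 mm by 190 mm) begins 51 mm behind the grasp point.
Start: joints at [-1.124, 0.321, -0.07, 1.45, 0.023, 1.371, -0.057], TCP at [0.273, 0.59, 0.209] pointing down, gripper open.
Joint ranges: [-2.86, 2.86], [-0.3, 2.09], [-1.38, 1.24], [0.06, 2.45], [-1.56, 4.7], [0.09, 2.05], [-2.69, 2.69]. Speed limits (rad/s): [2.57, 2.57, 3.14, 3.14, 3.14, 3.14, 3.14].

### API

Orientations are given as a rotation vector (axis times angle).
In Python, from bench import * gives the robot as it stands.
- The arm moves only by the tool send_rows, never from a script. Its arguments are lists of equal length, an entry for each row: "xyz": the shift along the tool's x, y, z in mm, a list of three; "dr": the turn, a rotation vector about the tool's x, y, z in rad, a list of three. A call has exactly 10 rows; each row is the pose to reach, as a shift and turn from the pose commanded when the call began, along the tool's axes at that moment; what a row does not reach only later rows make up. A row lasts 1/12 s, in which the tool goes at most 41.7 mm and 7.16 degrees, less where a joint would pass 70% of its speed; a pose out of reach is approached as far as the arm can. A call with a gripper value outside its range is refused whole. "jaw" is the finger opening in mm, from 0 to 87, set as the call begins (left out, the last holds). The fingers move at their own pace and stop on an object; "grip_force" is the grip in N (left out, the last holds). Time passes only in rows, so rows that repeat a pose let the fingers close, or fill a call up. It gives the time, the measured TCP pose, the force, the opening and the grip force at its end, in the units of the state.
- get_state(): the state, without advancing time (a new reading comes with each control period).
- get_image(name): name is "scene" or "side" or "wrist"; returns the picture (420x560x3 uint8, red, green, blue); there is no depth.
- calibration(name): a dict with "vfov" (degrees; the focal length in pixels is half the picture's height over the tangent of half this angle, whatever the lens; pixels are square), "cx", "cy" (the principal point, pixels), "rvec" (rotation vector, rad) and "tvec" (3), from world to camera coordinates, as OpenCV has them; the wrist camera has in their place "hand_eye" (4x4, takes a point from camera to tool coordinates, whose origin is the TCP and whose axes are the flange's). Camera axes: x right, y down, z forward; pixel columns grow to the right and rows downward; lengths in m; the calibration is good to about 2 mm. A picture is of the moment at which its call begins: read the wrist's pose just before it. calibration takes no time and is no camera call.
- close_job(): hands the job in; it is judged then, once.
The state is a dict: "time": time; "joint_positions": joint angles; "qd": joint speeds; "joint_torque": joint torques, N m; "position": TCP position; "tool_rot": TCP orientation; "ft_force": force on the tool from outside, world axes, zero at the start; "torque": the same for the moment, N m; "grip_width": opening from 0.0 (shut) to 1.0 (fully open); "grip_force": force on a finger pad.
Only numpy, scipy, OpenCV 4.12 (cv2) and the standard library are available. Lean on these libraries where they do the work, as an engineer would, in place of code of your own. Each camera call takes 0.05 s, during which the arm holds its last target. There are 200 camera calls.

## Working session

There is one attempt and no reset: what is moved stays moved. The work goes in short steps, Python scripts to look and compute and a tool call to move; the robot and the scene stay as the last step left them, time stands still between calls to the robot, and variables do not carry over. Pictures are saved under pics/ and viewed, at most 10 in all, crops included, and the job is handed in when it is done.

Besides the shell and the picture viewer there is one more tool, called by a JSON object that holds its "op" and its "data", one argument or row to a line. send_rows: Moves the arm, as the interface text tells. Its arguments: {"type":"object","properties":{"xyz":{"type":"array"},"dr":{"type":"array"},"jaw":{"type":"number"},"grip_force":{"type":"number"}},"required":["xyz","dr"]}

```bash
mkdir -p pics; cat > h.py <<'E'
from bench import *
import numpy as np, cv2
from scipy.spatial.transform import Rotation as R
def cam(n,st=None):
    c=calibration(n); f=210/np.tan(np.radians(c['vfov'])/2)
    if n=='wrist':
        T=np.eye(4); T[:3,:3]=R.from_rotvec(st['tool_rot']).as_matrix(); T[:3,3]=st['position']
        W=T@np.array(c['hand_eye']); return f,c['cx'],c['cy'],W[:3,:3],W[:3,3]
    r=R.from_rotvec(np.ravel(c['rvec'])).as_matrix(); return f,c['cx'],c['cy'],r.T,-r.T@np.ravel(c['tvec'])
def ray(C,p):
    f,cx,cy,Rm,o=C; d=Rm@np.array([(p[0]-cx)/f,(p[1]-cy)/f,1]); return o,d/np.linalg.norm(d)
def onz(C,p,z):
    o,d=ray(C,p); return o+d*(z-o[2])/d[2]
def proj(C,P):
    f,cx,cy,Rm,o=C; q=Rm.T@(np.array(P)-o); return np.array([cx+f*q[0]/q[2],cy+f*q[1]/q[2]])
def tri(C1,p1,C2,p2):
    o1,d1=ray(C1,p1);o2,d2=ray(C2,p2)
    t=np.linalg.lstsq(np.c_[d1,-d2],o2-o1,rcond=None)[0]
    a,b=o1+d1*t[0],o2+d2*t[1]; return (a+b)/2,np.linalg.norm(a-b)
E
python3 - <<'E'
from h import *
st=get_state(); print(st); np.save('st0.npy',st,allow_pickle=True)
for n in('scene','side','wrist'):
    im=get_image(n); np.save(n+'0.npy',im); cv2.imwrite(f'pics/{n}0.png',im[:,:,::-1])
    C=cam(n,st); print(n,C[0],C[4],calibration(n).keys())
a=np.load('scene0.npy');b=np.load('side0.npy')
E
```

```text
{'time': 0.0, 'joint_positions': array([-1.12388304,  0.3218316 , -0.07009907,  1.45165099,  0.0226075 ,
        1.37080388, -0.05687784]), 'qd': array([ 0.00089907,  0.00144505,  0.00198605, -0.00024643,  0.00018651,
        0.00143046, -0.00074365]), 'joint_torque': array([ 6.51388964e-04, -4.91282952e+01, -4.03383784e-01, -3.12533498e+01,
       -6.38823118e-02,  4.36074135e-02,  1.99848596e-04]), 'position': array([0.27242836, 0.58952558, 0.20836812]), 'tool_rot': array([-6.74397136e-01, -3.06803383e+00,  2.95432431e-03]), 'ft_force': array([0.29175065, 1.07328645, 1.13260535]), 'torque': array([-0.01288161,  0.01300299, -0.0369456 ]), 'grip_force': 0.0, 'grip_width': 0.9981221396430211}
scene 397.0466098861616 [1.14951929 0.56865227 0.92831497] dict_keys(['vfov', 'cx', 'cy', 'rvec', 'tvec'])
side 426.022785719447 [-0.1933641   0.8064094   1.26424991] dict_keys(['vfov', 'cx', 'cy', 'rvec', 'tvec'])
wrist 321.80374747776636 [0.20008061 0.62327293 0.38474411] dict_keys(['vfov', 'cx', 'cy', 'hand_eye'])
```

View pics/scene0.png

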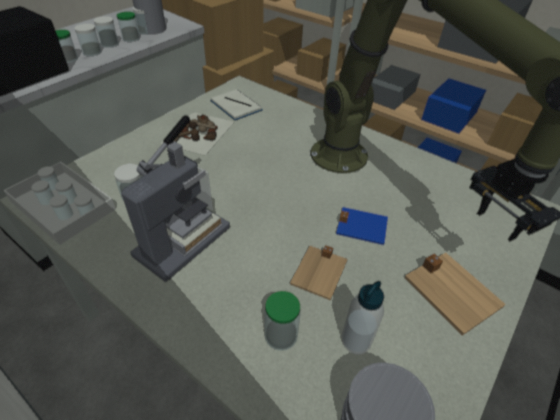

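View pics/side0.png

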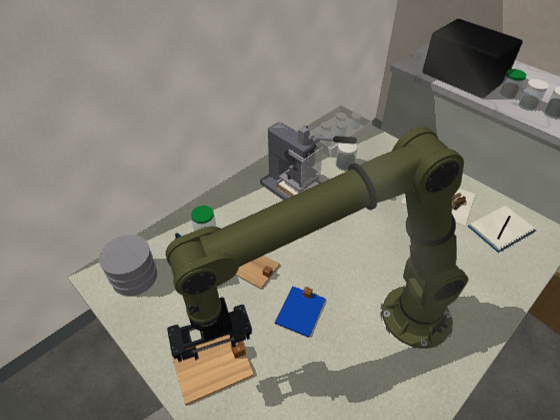

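The scene view shows the small plywood board at about (320,270), the large look-alike at (455,290) and the blue one at (362,225). The press is at (180,215), the lever at (165,140), the green jar at (282,320), the bottle at (362,320) and the white jar at (127,175). In the side view the press is at (292,160) and the arm partly hides the board at (258,270).

```bash
python3 - <<'E'
from h import *
a=np.load('scene0.npy');b=np.load('side0.npy');C=cam('scene');S=cam('side')
h=cv2.cvtColor(a,cv2.COLOR_RGB2HSV)
m=cv2.inRange(h,(8,70,80),(22,255,255)); m[:230]=0;m[:, :280]=0;m[:,365:]=0
c=max(cv2.findContours(m,0,2)[0],key=cv2.contourArea)
r=cv2.minAreaRect(c); print(cv2.contourArea(c))
q=cv2.approxPolyDP(cv2.convexHull(c),4,True)[:,0]
for p in q: print(p,onz(C,p,0.012).round(3))
x1=cv2.resize(a[100:280,100:250],None,fx=3.3,fy=3.3,interpolation=2)
x2=cv2.resize(b[110:210,240:370],None,fx=4.5,fy=4.5,interpolation=2)
x3=cv2.resize(a[230:310,280:360],None,fx=5,fy=5,interpolation=2)
print(x1.shape,x2.shape)
cv2.imwrite('pics/c1.png',x1[:,:,::-1])
H=450+400; 
cv2.imwrite('pics/c2.png',cv2.resize(np.vstack([np.pad(x2,((0,0),(0,0),(0,0)))]),None,fx=1.3,fy=1.3)[:,:,::-1])
for p in [(135,250),(162,270),(229,228)]: print(p,onz(C,p,0.0).round(3))
E
```

```text
1655.0
[346 259] [0.435 0.295 0.012]
[330 298] [0.578 0.331 0.012]
[291 283] [0.606 0.22  0.012]
[310 246] [0.462 0.184 0.012]
(594, 495, 3) (450, 585, 3)
(135, 250) [ 0.8   -0.217  0.   ]
(162, 270) [ 0.797 -0.098  0.   ]
(229, 228) [ 0.555 -0.062  0.   ]
```

View pics/c1.png

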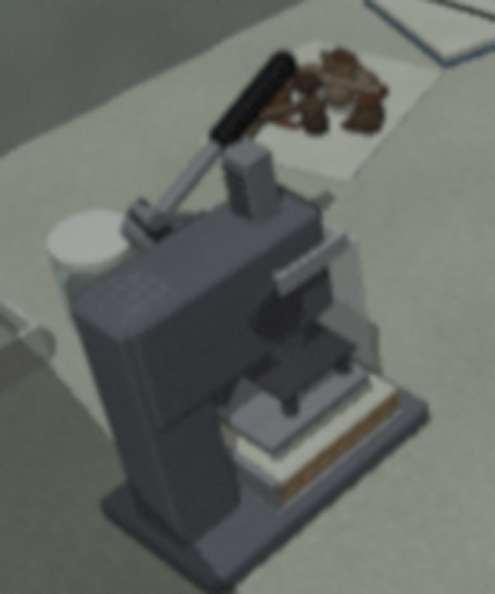

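View pics/c2.png

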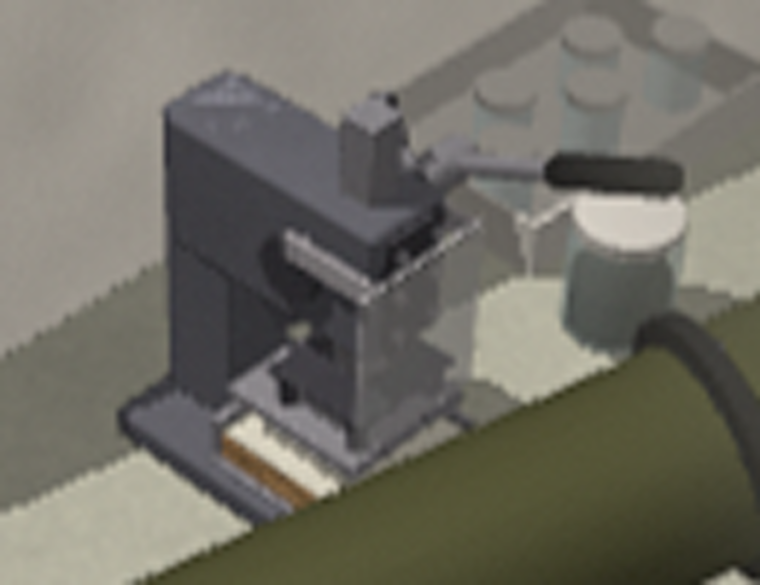

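Crop c1 shows the press base corners near (131,254), (166,279) and (230,224) in the scene view. The guard's top-left corner is at (204.5,172). In c2 (side view) that guard corner is at (303,161) and the white jar stands near the lever.

```bash
cat >> h.py <<'E'
E
python3 - <<'E'
from h import *
C=cam('scene');S=cam('side')
c1=lambda x,y:(100+x/3.3-.35,100+y/3.3-.35)
c2=lambda x,y:(240+x/5.85-.4,110+y/5.85-.4)
for n,p,q in [('guard TL (-50,58,252)',c1(345,238),c2(368,300)),('platen FL(-46,56,102)',c1(370,375),c2(355,470)),
 ('sleeve end',c1(288,60),c2(680,175)),('sleeve start',c1(220,138),c2(548,168))]:
    X,e=tri(C,p,S,q); print(n,X.round(3),round(e,4))
for z in(0,.02):
  P=[onz(C,c1(*p),z) for p in[(103,508),(218,590),(430,408)]]
  print(z,[p.round(3) for p in P],np.linalg.norm(P[0]-P[1]),np.linalg.norm(P[2]-P[1]),np.degrees(np.arctan2(*(P[1]-P[2])[1::-1])))
b=np.load('side0.npy')
# bystanders
for n,p,z in[('green lid scene',(283,307),.142),('bottle cap',(370,295),.22),('white lid',c1(92,243),.107)]: print(n,onz(C,p,z).round(3))
print('white side',onz(S,c2(630,215),.107).round(3),'green side',onz(S,(202,214),.142).round(3))
# board pose
q=np.array([onz(C,p,.012)[:2] for p in[(346,259),(330,298),(291,283),(310,246)]])
c=q.mean(0); u=(q[1]-q[0]+q[2]-q[3]); print('board',c,np.degrees(np.arctan2(u[1],u[0])))
a=np.load('scene0.npy');h=cv2.cvtColor(a,cv2.COLOR_RGB2HSV)
print(a[252,327],a[247,327], onz(C,(327,247),.038), onz(C,(327,252),.025))
E
```

```text
guard TL (-50,58,252) [ 0.606 -0.084  0.247] 0.0037
platen FL(-46,56,102) [ 0.606 -0.077  0.098] 0.0041
sleeve end [ 0.506 -0.255  0.303] 0.0061
sleeve start [ 0.597 -0.243  0.27 ] 0.0027
0 [array([ 0.816, -0.215,  0.   ]), array([ 0.81 , -0.067, -0.   ]), array([ 0.538, -0.074,  0.   ])] 0.14856596764715424 0.2715399258857059 1.5372213848356333
0.02 [array([ 0.823, -0.198,  0.02 ]), array([ 0.817, -0.053,  0.02 ]), array([ 0.551, -0.06 ,  0.02 ])] 0.14536520125554722 0.26568975789286736 1.537221384835608
green lid scene [0.746 0.295 0.142]
bottle cap [0.648 0.446 0.22 ]
white lid [ 0.656 -0.404  0.107]
white side [ 0.646 -0.413  0.107] green side [0.737 0.293 0.142]
board [0.52011423 0.25746635] 14.05629130907483
[84 60 39] [97 73 49] [0.45264449 0.23603424 0.038     ] [0.45858635 0.24165882 0.025     ]
```

```bash
cat >> h.py <<'E'
def tool(yaw,tilt):
    y,t=np.radians([yaw,tilt]); bx=np.array([np.cos(y),np.sin(y),0]); by=np.array([-np.sin(y),np.cos(y),0]); ez=np.array([0,0,1.])
    z=np.sin(t)*bx-np.cos(t)*ez; return np.c_[np.cross(by,z),by,z]
def go(p,yaw,tilt,st=None):   # p = wanted TCP
    st=st or get_state(); Rc=R.from_rotvec(st['tool_rot']).as_matrix()
    d=Rc.T@(np.array(p)-st['position'])*1000; r=R.from_matrix(Rc.T@tool(yaw,tilt)).as_rotvec()
    print('t',round(st['time'],2),'pos',st['position'].round(4),'F',st['ft_force'].round(1),'grip',round(st['grip_width']*87,1),'MOVE',d.round(1),r.round(3))
E
python3 - <<'E'
import bench; print([k for k in dir(bench) if k[0]!='_'], getattr(bench,'nose_length',None))
from h import *
print(get_state().keys(), calibration('wrist'))
go(np.array([.459,.242,.14]),14,40)
E
```

```text
['MotionError', 'calibration', 'close_job', 'get_image', 'get_state', 'nose_length'] 0.017
dict_keys(['time', 'joint_positions', 'qd', 'joint_torque', 'position', 'tool_rot', 'ft_force', 'torque', 'grip_force', 'grip_width']) {'vfov': 66.25465413066456, 'cx': 281.434301683222, 'cy': 214.68766028864067, 'hand_eye': array([[ 9.20466445e-04, -9.56337749e-01, -2.92262317e-01,
         7.98133427e-02],
       [ 9.99998882e-01,  1.22473003e-03, -8.58099505e-04,
        -3.94951507e-05],
       [ 1.17857539e-03, -2.92261200e-01,  9.56337807e-01,
        -1.76384244e-01],
       [ 0.00000000e+00,  0.00000000e+00,  0.00000000e+00,
         1.00000000e+00]])}
t 0.15 pos [0.2725 0.5897 0.2086] F [-0.2  0.6  0.1] grip 87.1 MOVE [-315.1 -237.3   69. ] [-0.238 -0.671 -0.648]
```

{"op": "send_rows", "data": {
  "xyz": [
    [-40,-24,8],
    [-80,-48,15],
    [-120,-72,22],
    [-160,-96,30],
    [-200,-120,40],
    [-240,-145,50],
    [-280,-180,60],
    [-310,-215,68],
    [-315,-237,69],
    [-315,-237,69]
  ],
  "dr": [
    [-0.026,-0.075,-0.072],
    [-0.053,-0.149,-0.144],
    [-0.079,-0.224,-0.216],
    [-0.106,-0.298,-0.288],
    [-0.132,-0.373,-0.36],
    [-0.159,-0.447,-0.432],
    [-0.185,-0.522,-0.504],
    [-0.212,-0.596,-0.576],
    [-0.238,-0.671,-0.648],
    [-0.238,-0.671,-0.648]
  ],
  "jaw": 60
}}

```text
time: 0.98
position: [0.4578, 0.2646, 0.1385]
tool_rot: [-0.288, 2.442, 0.11]
ft_force: [0.3, -0.0, -0.1]
grip_width: 0.685
grip_force: 0.0
```

```bash
python3 - <<'E'
from h import *
st=get_state(); print(st['joint_positions'].round(2)); a=get_image('wrist'); np.save('w1.npy',a)
C=cam('wrist',st)
h=cv2.cvtColor(a,cv2.COLOR_RGB2HSV); m=cv2.inRange(h,(8,60,60),(22,255,255))
cs=sorted(cv2.findContours(m,0,2)[0],key=cv2.contourArea)[-3:]
for c in cs:
    q=cv2.approxPolyDP(cv2.convexHull(c),6,True)[:,0]; print(cv2.contourArea(c))
    for p in q: print(p,onz(C,p,.012).round(4))
cv2.imwrite('pics/w1.png',a[:,:,::-1])
go(np.array([.459,.242,.14]),14,40)
E
```

```text
[-0.68 -0.29 -0.14  2.4   0.66  0.53  0.49]
563.0
[401 282] [0.7554 0.5502 0.012 ]
[415 299] [0.828  0.6241 0.012 ]
[412 337] [1.1088 0.7947 0.012 ]
[398 325] [1.0061 0.6914 0.012 ]
5420.0
[548 369] [1.4965 1.6951 0.012 ]
[197 369] [1.8048 0.2284 0.012 ]
[202 355] [1.4936 0.2379 0.012 ]
[527 349] [1.1725 1.2491 0.012 ]
15737.5
[326  88] [0.4253 0.2911 0.012 ]
[312 208] [0.577  0.3298 0.012 ]
[209 208] [0.6042 0.2145 0.012 ]
[174  90] [0.4534 0.1807 0.012 ]
t 1.03 pos [0.461  0.2537 0.1358] F [-2.1 -2.1 -3.8] grip 59.9 MOVE [  0.9 -11.   -6.1] [-0.015 -0.016 -0.02 ]
```

View pics/w1.png

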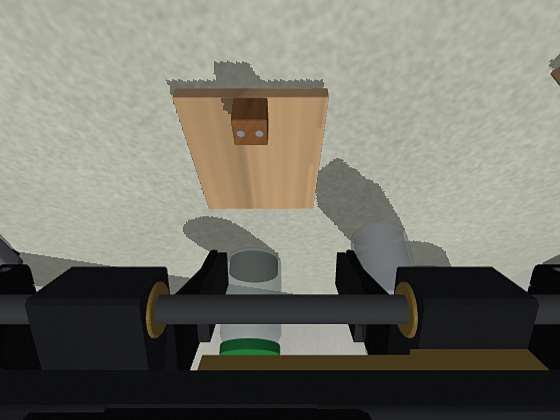

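The wrist view shows the board with its front edge at rows 88–97 and its sides from (174,90)/(326,88) to (209,208)/(312,208). The block is at about (250,120). Joints 2 and 4 are near their limits here, so I'll use a smaller lean of 32°.

```bash
python3 - <<'E'
from h import *
go([.454,.241,.11],14,32)
E
```

```text
t 1.03 pos [0.461  0.2537 0.1358] F [-2.1 -2.1 -3.8] grip 59.9 MOVE [ 23.7 -10.9  13.9] [-0.014  0.123 -0.021]
```

{"op": "send_rows", "data": {
  "xyz": [
    [8,-1,6],
    [16,-2,12],
    [23,-3,17],
    [23,-3,17],
    [23,-3,17],
    [23,-3,17],
    [23,-3,17],
    [23,-3,17],
    [23,-3,17],
    [23,-3,17]
  ],
  "dr": [
    [0,0.06,0],
    [0,0.1,0],
    [0,0.14,0],
    [0,0.14,0],
    [0,0.14,0],
    [0,0.14,0],
    [0,0.14,0],
    [0,0.14,0],
    [0,0.14,0],
    [0,0.14,0]
  ]
}}

```text
time: 1.87
position: [0.4533, 0.2625, 0.1126]
tool_rot: [-0.3, 2.581, 0.094]
ft_force: [0.2, -0.0, -0.5]
grip_width: 0.688
grip_force: 0.0
```

```bash
python3 - <<'E'
from h import *
st=get_state(); print(st['joint_positions'].round(2)); a=get_image('wrist'); np.save('w2.npy',a)
C=cam('wrist',st)
h=cv2.cvtColor(a,cv2.COLOR_RGB2HSV); m=cv2.inRange(h,(8,60,130),(22,255,255)); m[250:]=0
c=max(cv2.findContours(m,0,2)[0],key=cv2.contourArea)
for p in cv2.approxPolyDP(cv2.convexHull(c),6,True)[:,0]: print(p,onz(C,p,.012).round(4))
k=cv2.inRange(h,(3,90,50),(14,255,135)); k[250:]=0
c=max(cv2.findContours(k,0,2)[0],key=cv2.contourArea); 
for p in cv2.approxPolyDP(cv2.convexHull(c),4,True)[:,0]: print('blk',p,onz(C,p,.038).round(4))
cv2.imwrite('pics/w2.png',a[:,:,::-1])
go([.454,.241,.11],14,32)
E
```

```text
[-0.73 -0.22 -0.03  2.34  0.47  0.59  0.7 ]
[328 138] [0.432  0.2947 0.012 ]
[314 249] [0.5742 0.3289 0.012 ]
[207 249] [0.6008 0.2132 0.012 ]
[175 139] [0.4599 0.1798 0.012 ]
blk [268 184] [0.4661 0.2549 0.038 ]
blk [235 184] [0.4719 0.2301 0.038 ]
blk [235 140] [0.4314 0.2249 0.038 ]
blk [267 139] [0.4257 0.2459 0.038 ]
t 1.92 pos [0.4534 0.2625 0.1126] F [ 0.1 -0.6  0.2] grip 60.1 MOVE [  5.  -21.   -0.2] [ 0.    -0.013 -0.013]
```

View pics/w2.png

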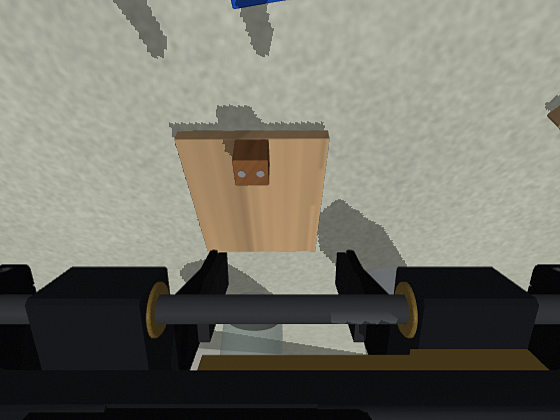

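```bash
python3 - <<'E'
from h import *
go([.452,.239,.1126],13.4,32)
go([.452,.239,.034],13.4,32)
E
```

```text
t 1.92 pos [0.4534 0.2625 0.1126] F [ 0.1 -0.6  0.2] grip 60.1 MOVE [  5.7 -22.5  -3.6] [ 0.006 -0.013 -0.004]
t 1.92 pos [0.4534 0.2625 0.1126] F [ 0.1 -0.6  0.2] grip 60.1 MOVE [ 46.5 -23.1  63.5] [ 0.006 -0.013 -0.004]
```

{"op": "send_rows", "data": {
  "xyz": [
    [3,-12,-2],
    [6,-23,-4],
    [14,-23,9],
    [22,-23,23],
    [30,-23,37],
    [38,-23,50],
    [43,-23,57],
    [46.5,-23,63.5],
    [46.5,-23,63.5],
    [46.5,-23,63.5]
  ],
  "dr": [
    [0.006,-0.013,-0.004],
    [0.006,-0.013,-0.004],
    [0.006,-0.013,-0.004],
    [0.006,-0.013,-0.004],
    [0.006,-0.013,-0.004],
    [0.006,-0.013,-0.004],
    [0.006,-0.013,-0.004],
    [0.006,-0.013,-0.004],
    [0.006,-0.013,-0.004],
    [0.006,-0.013,-0.004]
  ]
}}

```text
time: 2.75
position: [0.4519, 0.2387, 0.0336]
tool_rot: [-0.301, 2.569, 0.085]
ft_force: [-0.3, 0.1, -0.0]
grip_width: 0.686
grip_force: 0.0
```

```bash
python3 - <<'E'
from h import *
st=get_state(); print(st['joint_positions'].round(2)); a=get_image('wrist'); np.save('w3.npy',a)
cv2.imwrite('pics/w3.png',a[:,:,::-1])
go([.452,.239,.034],13.4,32)
E
```

```text
[-0.61 -0.1  -0.12  2.44  0.7   0.38  0.48]
t 2.8 pos [0.4522 0.239  0.0342] F [-0.1  0.7  0.6] grip 59.7 MOVE [0.3 0.1 0.1] [-0.  0. -0.]
```

View pics/w3.png

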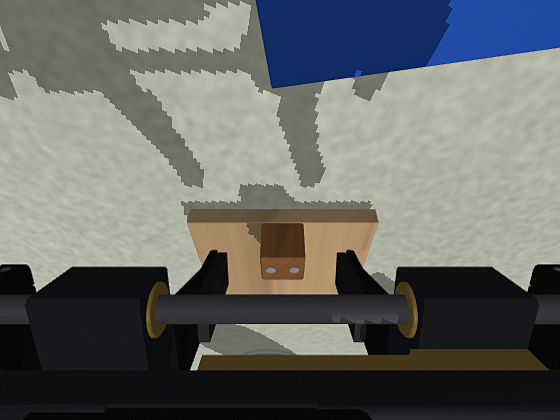

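The block sits centred between the fingers (column 283, rows 222–280) and the fingertips are at row 250, so I'm closing.

{"op": "send_rows", "data": {
  "xyz": [
    [0,0,0],
    [0,0,0],
    [0,0,0],
    [0,0,0],
    [0,0,0],
    [0,0,0],
    [0,0,0],
    [0,0,0],
    [0,0,0],
    [0,0,0]
  ],
  "dr": [
    [0,0,0],
    [0,0,0],
    [0,0,0],
    [0,0,0],
    [0,0,0],
    [0,0,0],
    [0,0,0],
    [0,0,0],
    [0,0,0],
    [0,0,0]
  ],
  "jaw": 0,
  "grip_force": 55
}}

```text
time: 3.63
position: [0.452, 0.2389, 0.0339]
tool_rot: [-0.301, 2.568, 0.086]
ft_force: [-0.1, 0.9, -0.2]
grip_width: 0.044
grip_force: 0.0
```

```bash
python3 - <<'E'
from h import *
go([.452,.239,.124],13.4,32)
st=get_state(); print(st['grip_force'])
E
```

```text
t 3.63 pos [0.452  0.2389 0.0339] F [-0.1  0.9 -0.2] grip 3.8 MOVE [-47.8   0.  -76.4] [-0. -0. -0.]
0.0
```

```bash
python3 - <<'E'
from h import *
st=get_state(); a=get_image('wrist'); b=get_image('scene')
C=cam('wrist',st);Rt=R.from_rotvec(st['tool_rot']).as_matrix()
for t in[(0,0,.017),(0,0,0)]: 
    P=st['position']+Rt@np.array(t); print(t,P.round(4),proj(C,P).round(1))
x=cv2.resize(a[190:360,150:420],None,fx=2,fy=2); y=cv2.resize(b[200:330,270:410],None,fx=3.5,fy=3.5)
w=np.zeros((800,560,3),np.uint8); w=np.zeros((600,800,3),np.uint8)
w[:340,:540]=x[:340,:540]; 
w=np.hstack([cv2.resize(x,(400,252)),cv2.resize(y,(400,372))[:252]]) if 0 else w
cv2.imwrite('pics/w4.png',np.vstack([cv2.resize(x,(480,302)),cv2.resize(y[60:360],(480,294))])[:,:,::-1])
E
```

```text
(0, 0, 0.017) [0.4607 0.241  0.0194] [282.1 245.3]
(0, 0, 0) [0.452  0.2389 0.0339] [282.1 256.2]
```

View pics/w4.png

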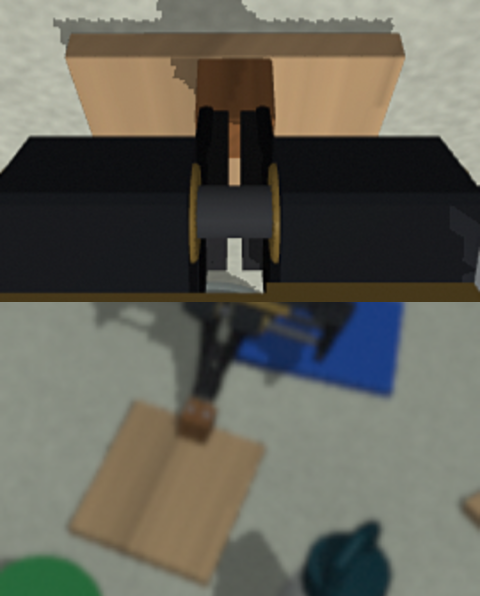

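The fingers have closed (tips at about row 251) just in front of or above the block instead of around it. I'll recompute the block position from the last clear view.

```bash
python3 - <<'E'
from h import *
st=get_state(); C=cam('wrist',st)
for p,z in [((283,253),.038),((283,279),.038),((283,222),.012),((188,210),.012),((378,210),.012),((188,222),.012)]: print(p,z,onz(C,p,z).round(4))
a=np.load('w3.npy'); print(a[200:290:3,283].tolist())
print(C[4], C[3][:,2])
E
```

```text
(283, 253) 0.038 [0.4427 0.2372 0.038 ]
(283, 279) 0.038 [0.4709 0.244  0.038 ]
(283, 222) 0.012 [0.4465 0.2382 0.012 ]
(188, 210) 0.012 [0.4488 0.1801 0.012 ]
(378, 210) 0.012 [0.4222 0.2909 0.012 ]
(188, 222) 0.012 [0.4604 0.1803 0.012 ]
[[116, 118, 108], [113, 115, 105], [117, 118, 107], [101, 85, 67], [102, 82, 60], [102, 83, 60], [104, 84, 62], [103, 83, 61], [58, 39, 23], [62, 41, 23], [63, 40, 24], [62, 39, 22], [62, 41, 23], [67, 43, 25], [69, 45, 27], [70, 46, 28], [70, 47, 27], [71, 46, 27], [71, 46, 27], [94, 62, 35], [123, 81, 48], [126, 83, 49], [117, 77, 46], [118, 77, 46], [120, 79, 47], [117, 77, 44], [114, 73, 41], [178, 146, 108], [175, 143, 105], [176, 143, 105]]
[0.2958585  0.2013664  0.14100758] [ 0.73352     0.17434608 -0.65692607]
```

{"op": "send_rows", "data": {
  "xyz": [
    [0,0,0],
    [0,0,0],
    [0,0,0],
    [0,0,0],
    [0,0,0],
    [0,0,0],
    [0,0,4],
    [0,0,8],
    [0,0,12],
    [0,0,12]
  ],
  "dr": [
    [0,0,0],
    [0,0,0],
    [0,0,0],
    [0,0,0],
    [0,0,0],
    [0,0,0],
    [0,0,0],
    [0,0,0],
    [0,0,0],
    [0,0,0]
  ],
  "jaw": 60
}}

```text
time: 4.57
position: [0.4581, 0.2401, 0.0227]
tool_rot: [-0.301, 2.569, 0.085]
ft_force: [0.2, 0.0, -0.3]
grip_width: 0.655
grip_force: 0.0
```

```bash
python3 - <<'E'
from h import *
st=get_state(); a=get_image('wrist'); b=get_image('scene');s=get_image('side')
np.save('w5.npy',a);np.save('s5.npy',b)
y=b[220:300,280:360]; z=s[230:310,200:330]
x=cv2.resize(a[150:350,150:420],(520,385))
cv2.imwrite('pics/w5.png',np.hstack([x,cv2.resize(y,(280,385)[:2] if 0 else (280,385))])[:,:,::-1])
go(st['position'],13.4,32)
E
```

```text
t 4.72 pos [0.4581 0.2403 0.0234] F [-0.2  0.  -0.5] grip 59.0 MOVE [ 0.4 -0.2  0.6] [-0.001 -0.001 -0.   ]
```

View pics/w5.png

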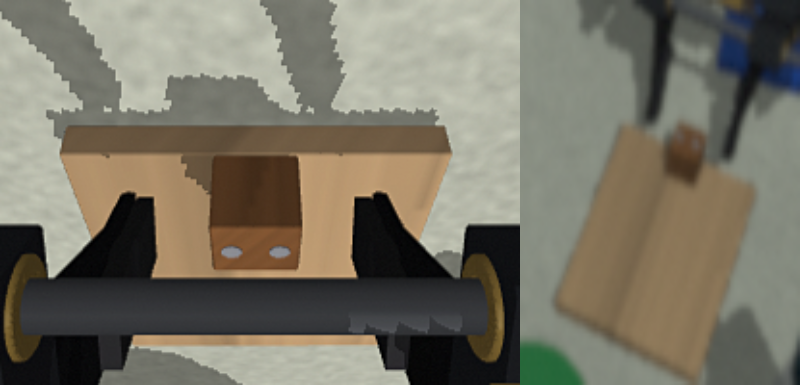

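The wrist crop shows the open fingers at (140,195) and (370,195) on either side of the block at (255,210). In the scene crop the fingertips are at about (317,246) and (339.5,253), level with the block top. I'll triangulate the tips from these.

```bash
python3 - <<'E'
from h import *
st=get_state(); W=cam('wrist',st);C=cam('scene')
wp=lambda x,y:(150+x*270/520,150+y*200/385)
sp=lambda x,y:(280+x*80/280,220+y*80/385)
Rt=R.from_rotvec(st['tool_rot']).as_matrix()
for a,b in[((140,193),(208,160)),((370,193),(130,125)),((255,193),(169,142))]:
    X,e=tri(W,wp(*a),C,sp(*b)); print(X.round(4),round(e,4),'tool',(Rt.T@(X-st['position'])*1000).round(1))
for p,z in[((255,227),.038),((255,270),.038),((255,155),.012)]: print(onz(W,wp(*p),z).round(4))
print(st['position'])
E
```

```text
[0.4404 0.2379 0.0266] 0.0679 tool [ 13.4   1.8 -12.1]
[0.4485 0.2384 0.0316] 0.0656 tool [  4.    0.3 -12.1]
[0.4487 0.2389 0.0255] 0.0014 tool [ 6.9  0.8 -6.8]
[0.4478 0.238  0.038 ]
[0.4722 0.2439 0.038 ]
[0.4481 0.2381 0.012 ]
[0.4580989  0.24030359 0.02341978]
```

{"op": "send_rows", "data": {
  "xyz": [
    [-1,0,2],
    [-2,0,5],
    [-3,0,9],
    [-3,0,9],
    [-3,0,9],
    [-3,0,9],
    [-3,0,9],
    [-3,0,9],
    [-3,0,9],
    [-3,0,9]
  ],
  "dr": [
    [0,0,0],
    [0,0,0],
    [0,0,0],
    [0,0,0],
    [0,0,0],
    [0,0,0],
    [0,0,0],
    [0,0,0],
    [0,0,0],
    [0,0,0]
  ],
  "jaw": 5
}}

```text
time: 5.55
position: [0.4651, 0.2421, 0.0176]
tool_rot: [-0.301, 2.568, 0.086]
ft_force: [-0.5, 1.2, -1.6]
grip_width: 0.288
grip_force: 55.0
```

{"op": "send_rows", "data": {
  "xyz": [
    [-3,0,-4],
    [-8,0,-13],
    [-15,0,-24],
    [-22,0,-35],
    [-29,0,-46],
    [-36,0,-57],
    [-42,0,-67],
    [-45,0,-72],
    [-45,0,-72],
    [-45,0,-72]
  ],
  "dr": [
    [0,0,0],
    [0,0,0],
    [0,0,0],
    [0,0,0],
    [0,0,0],
    [0,0,0],
    [0,0,0],
    [0,0,0],
    [0,0,0],
    [0,0,0]
  ]
}}

```text
time: 6.38
position: [0.4649, 0.2418, 0.1021]
tool_rot: [-0.301, 2.569, 0.086]
ft_force: [0.3, 0.2, -1.7]
grip_width: 0.29
grip_force: 55.0
```

```bash
python3 - <<'E'
from h import *
st=get_state(); print(st['joint_positions'].round(2),st['grip_force'],st['torque'].round(2)); go(st['position'],13.4,32)
a=get_image('wrist');b=get_image('scene');np.save('w6.npy',a);np.save('s6.npy',b)
W=cam('wrist',st)
h=cv2.cvtColor(a,cv2.COLOR_RGB2HSV); m=cv2.inRange(h,(8,60,130),(22,255,255)); m[290:]=0
c=max(cv2.findContours(m,0,2)[0],key=cv2.contourArea)
print('wrist board',cv2.approxPolyDP(cv2.convexHull(c),5,True)[:,0].tolist())
w5=np.load('w5.npy');m=cv2.inRange(cv2.cvtColor(w5,cv2.COLOR_RGB2HSV),(8,60,130),(22,255,255)); m[290:]=0
c=max(cv2.findContours(m,0,2)[0],key=cv2.contourArea)
print('before',cv2.approxPolyDP(cv2.convexHull(c),5,True)[:,0].tolist())
# press base left edge in scene0
C=cam('scene'); g=cv2.GaussianBlur(cv2.cvtColor(b,cv2.COLOR_RGB2GRAY),(3,3),0).astype(float)
pts=[]
for t in np.linspace(.08,.92,40):
    p=np.array([166,279])*(1-t)+np.array([230.3,223.6])*t; n=np.array([.655,.756])
    s=np.arange(-6,7,.25); v=[g[int(round((p+k*n)[1])),int(round((p+k*n)[0]))] for k in s]
    v=cv2.remap(g.astype(np.float32),np.array([[(p+k*n)[0] for k in s]],np.float32),np.array([[(p+k*n)[1] for k in s]],np.float32),1)[0]
    k=s[np.argmax(np.gradient(v))]; pts.append(p+k*n)
pts=np.array(pts,np.float32); l=cv2.fitLine(pts,cv2.DIST_HUBER,0,.01,.01).ravel()
A=onz(C,l[2:]-l[:2]*35,0);B=onz(C,l[2:]+l[:2]*35,0); print(A.round(4),B.round(4),'yaw',np.degrees(np.arctan2(*(A-B)[1::-1])), np.abs((pts-l[2:])@[-l[1],l[0]]).mean())
E
```

```text
[-0.64 -0.21 -0.06  2.36  0.47  0.53  0.75] 54.99737799167633 [-0.16  1.05  0.01]
t 6.38 pos [0.4649 0.2418 0.1021] F [ 0.3  0.2 -1.7] grip 25.2 MOVE [0. 0. 0.] [-0.001 -0.001 -0.   ]
wrist board [[388, 229], [373, 266], [338, 282], [266, 228]]
before [[384, 229], [367, 274], [333, 289], [304, 289], [301, 229]]
[ 0.7977 -0.0587  0.    ] [ 0.577  -0.0622  0.    ] yaw 0.91844076400528 0.14740422
```

```bash
python3 - <<'E'
from h import *
go([.53,.04,.098],1,32)
E
```

```text
t 6.48 pos [0.4646 0.2415 0.1012] F [-0.4  0.4 -3.3] grip 25.6 MOVE [ -12.7 -211.1   12. ] [ 0.113 -0.002  0.184]
```

{"op": "send_rows", "data": {
  "xyz": [
    [0,-10,0],
    [-1,-33,1],
    [-2,-60,3],
    [-4,-88,5],
    [-6,-118,7],
    [-8,-148,9],
    [-10,-178,11],
    [-12,-200,12],
    [-12.7,-211,12],
    [-12.7,-211,12]
  ],
  "dr": [
    [0.01,0,0.015],
    [0.02,0,0.03],
    [0.035,0,0.055],
    [0.05,0,0.08],
    [0.065,0,0.105],
    [0.08,0,0.13],
    [0.095,0,0.155],
    [0.106,-0.001,0.173],
    [0.113,-0.002,0.184],
    [0.113,-0.002,0.184]
  ]
}}

```text
time: 7.32
position: [0.5306, 0.038, 0.0984]
tool_rot: [-0.016, 2.583, 0.006]
ft_force: [-0.2, 0.1, -2.8]
grip_width: 0.292
grip_force: 55.0
```

```bash
python3 - <<'E'
from h import *
st=get_state();print(st['joint_positions'].round(2))
b=get_image('scene');s=get_image('side');np.save('s7.npy',b);np.save('d7.npy',s)
C=cam('scene')
h=cv2.cvtColor(b,cv2.COLOR_RGB2HSV); m=cv2.inRange(h,(8,70,80),(22,255,255)); m[:180]=0;m[:,:200]=0;m[:,400:]=0
c=max(cv2.findContours(m,0,2)[0],key=cv2.contourArea)
q=cv2.approxPolyDP(cv2.convexHull(c),4,True)[:,0]; print(q.tolist())
z=st['position'][2]-.0176+.012
for p in q: print(onz(C,p,z).round(4))
bd=st['position']+[.0555,0,-.0176]
for dx in(-.075,.075):
  for dy in(-.06,.06): print((dx,dy),proj(C,bd+[dx,dy,.012]).round(1))
go([.578,-.13,.087],1,32)
cv2.imwrite('pics/w8.png',np.hstack([cv2.resize(b[150:300,130:350],(440,300)),cv2.resize(s[130:230,240:360],(360,300))])[:,:,::-1])
E
```

```text
[-0.5  -0.24  0.29  2.38  0.37  0.46  1.09]
[[277, 224], [245, 256], [214, 236], [246, 207], [261, 207]]
[0.5149 0.0968 0.0928]
[0.6621 0.1036 0.0928]
[ 0.6637 -0.0105  0.0928]
[ 0.5191 -0.0188  0.0928]
[0.4903 0.0159 0.0928]
(-0.075, -0.06) [247.  205.1]
(-0.075, 0.06) [278.1 223.5]
(0.075, -0.06) [211.7 233.5]
(0.075, 0.06) [243.7 254.7]
t 7.42 pos [0.5303 0.0411 0.0986] F [-0.4  0.6 -2.8] grip 25.5 MOVE [ -31.8 -172.    33.3] [ 0.001  0.001 -0.001]
```

{"op": "send_rows", "data": {
  "xyz": [
    [2,-6,6],
    [4,-18,10],
    [0,-35,14],
    [-6,-55,18],
    [-12,-78,21],
    [-18,-102,25],
    [-24,-126,28],
    [-29,-150,31],
    [-31,-166,33],
    [-32,-172,33.3]
  ],
  "dr": [
    [0,0,0],
    [0,0,0],
    [0,0,0],
    [0,0,0],
    [0,0,0],
    [0,0,0],
    [0,0,0],
    [0,0,0],
    [0,0,0],
    [0,0,0]
  ]
}}

```text
time: 8.25
position: [0.5792, -0.1329, 0.0879]
tool_rot: [-0.02, 2.58, 0.006]
ft_force: [-0.1, 0.1, -2.0]
grip_width: 0.293
grip_force: 55.0
```

```bash
python3 - <<'E'
from h import *
st=get_state();print(st['joint_positions'].round(2),st['torque'].round(2))
b=get_image('scene');s=get_image('side');w=get_image('wrist');np.save('s8.npy',b);np.save('d8.npy',s);np.save('w8.npy',w)
cv2.imwrite('pics/w8.png',np.vstack([np.hstack([cv2.resize(b[150:280,130:280],(400,347),interpolation=2),cv2.resize(s[120:230,240:367],(400,347),interpolation=2)]),cv2.resize(w[130:300,140:440],(800,253)[:2] if 0 else (446,253))[:, :].repeat(1,0) if 0 else cv2.copyMakeBorder(cv2.resize(w[130:300,140:440],(446,253)),0,0,0,354,0)])[:,:,::-1])
go([.578,-.13,.087],1,32)
E
```

```text
[-0.71 -0.11  0.97  2.26 -0.18  0.4   2.02] [0.05 1.09 0.02]
t 8.4 pos [ 0.5784 -0.1297  0.0871] F [ 0.   0.  -1.9] grip 25.6 MOVE [ 0.4 -0.3 -0.1] [0.001 0.001 0.   ]
```

View pics/w8.png

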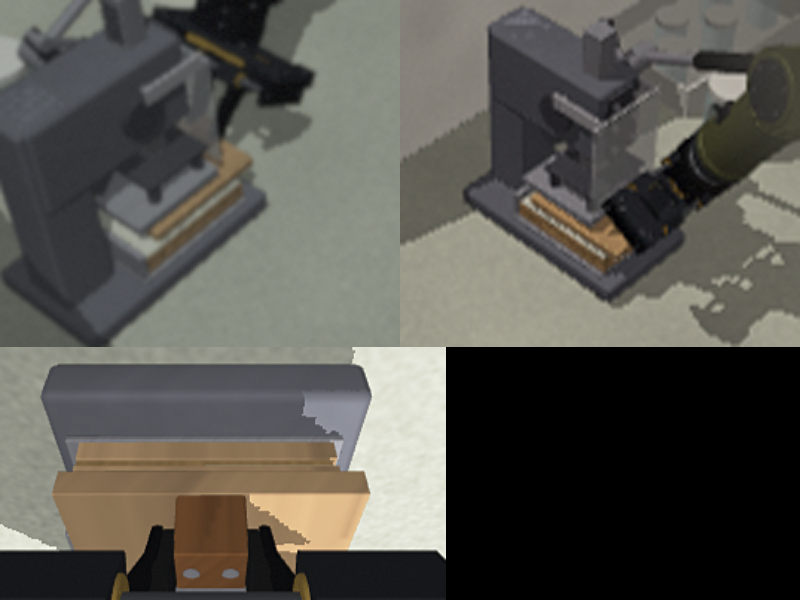

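The composite shows the board hovering flat over the stack under the platen and clear of the fences. It still stands about 20 mm out to the front, and the hand is clear of the guard.

{"op": "send_rows", "data": {
  "xyz": [
    [1.5,0,2.4],
    [3,0,4.8],
    [4.5,0,7.2],
    [4.8,0,7.6],
    [2,0,9.3],
    [-1,0,11],
    [-4,0,13],
    [-6.2,0,14.5],
    [-6.2,0,14.5],
    [-6.2,0,14.5]
  ],
  "dr": [
    [0,0,0],
    [0,0,0],
    [0,0,0],
    [0,0,0],
    [0,0,0],
    [0,0,0],
    [0,0,0],
    [0,0,0],
    [0,0,0],
    [0,0,0]
  ]
}}

```text
time: 9.23
position: [0.5916, -0.1301, 0.0786]
tool_rot: [-0.022, 2.582, 0.008]
ft_force: [0.6, -1.0, -2.4]
grip_width: 0.289
grip_force: 55.0
```

```bash
python3 - <<'E'
from h import *
st=get_state();print(st['joint_positions'].round(2),st['torque'].round(2)); go([.5915,-.13,.0775],1,32)
w=get_image('wrist');h=cv2.cvtColor(w,cv2.COLOR_RGB2HSV); m=cv2.inRange(h,(8,60,60),(22,255,255)); m[290:]=0
c=max(cv2.findContours(m,0,2)[0],key=cv2.contourArea);print(cv2.approxPolyDP(cv2.convexHull(c),3,True)[:,0].tolist())
W=cam('wrist',st); g=cv2.cvtColor(w,cv2.COLOR_RGB2GRAY)
print(g[150:240:2,230].tolist())
E
```

```text
[-0.77 -0.03  1.04  2.25 -0.35  0.39  2.16] [0.07 1.03 0.02]
t 9.23 pos [ 0.5916 -0.1301  0.0786] F [ 0.6 -1.  -2.4] grip 25.2 MOVE [0.7 0.1 0.8] [ 0.001  0.001 -0.   ]
[[388, 227], [373, 266], [346, 289], [259, 289], [225, 282], [190, 266], [175, 230], [186, 190], [368, 190]]
[86, 91, 97, 99, 95, 91, 88, 89, 88, 88, 88, 89, 88, 88, 89, 87, 88, 86, 106, 135, 123, 124, 124, 124, 123, 125, 137, 101, 111, 124, 123, 125, 109, 109, 112, 114, 116, 114, 113, 130, 118, 119, 118, 120, 119]
```

{"op": "send_rows", "data": {
  "xyz": [
    [0.5,0,0.8],
    [1,0,1.6],
    [0,0,2.5],
    [-1,0,3.2],
    [-1,-1.5,3.2],
    [-1,-3,3.2],
    [-1,-4.5,3.2],
    [-1,-5,3.2],
    [-1,-5,3.2],
    [-1,-5,3.2]
  ],
  "dr": [
    [0,0,0],
    [0,0,0],
    [0,0,0],
    [0,0,0],
    [0,0,0],
    [0,0,0],
    [0,0,0],
    [0,0,0],
    [0,0,0],
    [0,0,0]
  ]
}}

```text
time: 10.12
position: [0.5954, -0.1329, 0.0776]
tool_rot: [-0.025, 2.58, 0.012]
ft_force: [-2.6, 5.3, 9.3]
grip_width: 0.288
grip_force: 55.0
```

```bash
cat > lk.py <<'E'
from h import *
st=get_state();print(st['joint_positions'].round(2),st['torque'].round(2)); go(st['position'],1,32)
w=get_image('wrist');h=cv2.cvtColor(w,cv2.COLOR_RGB2HSV); m=cv2.inRange(h,(8,60,60),(22,255,255)); m[290:]=0
c=max(cv2.findContours(m,0,2)[0],key=cv2.contourArea);print(cv2.approxPolyDP(cv2.convexHull(c),3,True)[:,0].tolist())
E
python3 lk.py
```

```text
[-0.77 -0.01  1.06  2.24 -0.42  0.4   2.23] [1.13 0.22 0.86]
t 10.12 pos [ 0.5954 -0.1329  0.0776] F [-2.6  5.3  9.3] grip 25.1 MOVE [0. 0. 0.] [0.005 0.003 0.001]
[[388, 227], [373, 266], [347, 289], [259, 289], [225, 282], [190, 266], [175, 231], [188, 187], [374, 187]]
```

{"op": "send_rows", "data": {
  "xyz": [
    [0,1,0],
    [0,2,-0.5],
    [0,2,-1],
    [0,2,-1],
    [0,2,-1],
    [0,2,-8],
    [0,2,-20],
    [0,2,-34],
    [0,2,-48],
    [0,2,-55]
  ],
  "dr": [
    [0,0,0],
    [0,0,0],
    [0,0,0],
    [0,0,0],
    [0,0,0],
    [0,0,0],
    [0,0,0],
    [0,0,0],
    [0,0,0],
    [0,0,0]
  ],
  "jaw": 50
}}

```text
time: 11.0
position: [0.5649, -0.1343, 0.1245]
tool_rot: [-0.021, 2.58, 0.009]
ft_force: [0.9, 0.8, -0.4]
grip_width: 0.571
grip_force: 0.0
```

```bash
cat > lk2.py <<'E'
from h import *
st=get_state();print(st['joint_positions'].round(2)); go(st['position'],1,32)
w=get_image('wrist');np.save('wl.npy',w);h=cv2.cvtColor(w,cv2.COLOR_RGB2HSV);W=cam('wrist',st)
m=cv2.inRange(h,(8,60,60),(22,255,255)); m[290:]=0
c=max(cv2.findContours(m,0,2)[0],key=cv2.contourArea);q=cv2.approxPolyDP(cv2.convexHull(c),3,True)[:,0]
for p in q: print(p.tolist(),onz(W,p,.060).round(4),onz(W,p,.072).round(4))
k=cv2.inRange(h,(3,90,40),(14,255,135)); k[280:]=0
c=max(cv2.findContours(k,0,2)[0],key=cv2.contourArea)
for p in cv2.approxPolyDP(cv2.convexHull(c),3,True)[:,0]: print('blk',p.tolist(),onz(W,p,.098).round(4),onz(W,p,.072).round(4))
E
python3 lk2.py
```

```text
[-0.61 -0.23  0.84  2.25  0.03  0.5   1.83]
t 11.0 pos [ 0.5649 -0.1343  0.1245] F [ 0.9  0.8 -0.4] grip 49.7 MOVE [0. 0. 0.] [ 0.001  0.003 -0.002]
[356, 173] [ 0.5559 -0.0819  0.06  ] [ 0.5452 -0.0858  0.072 ]
[364, 206] [ 0.5903 -0.069   0.06  ] [ 0.5772 -0.0738  0.072 ]
[351, 251] [ 0.6526 -0.0679  0.06  ] [ 0.6352 -0.0728  0.072 ]
[214, 251] [ 0.6548 -0.196   0.06  ] [ 0.6372 -0.1919  0.072 ]
[201, 208] [ 0.5948 -0.1978  0.06  ] [ 0.5814 -0.1936  0.072 ]
[209, 174] [ 0.5586 -0.186   0.06  ] [ 0.5477 -0.1826  0.072 ]
blk [299, 205] [ 0.5486 -0.1241  0.098 ] [ 0.5769 -0.1215  0.072 ]
blk [300, 252] [ 0.5993 -0.1204  0.098 ] [ 0.6375 -0.117   0.072 ]
blk [266, 252] [ 0.5997 -0.1452  0.098 ] [ 0.638  -0.1467  0.072 ]
blk [265, 206] [ 0.5499 -0.1449  0.098 ] [ 0.5784 -0.1463  0.072 ]
```

```bash
python3 - <<'E'
from h import *
go([.550,-.134,.1245],1.5,32)
go([.552,-.134,.068],1.5,32)
E
```

```text
t 11.05 pos [ 0.5651 -0.1344  0.1251] F [-0.2 -0.8 -0.3] grip 50.0 MOVE [13.1  0.6 -7.5] [-0.003  0.005 -0.01 ]
t 11.05 pos [ 0.5651 -0.1344  0.1251] F [-0.2 -0.8 -0.3] grip 50.0 MOVE [41.6  0.4 41.3] [-0.003  0.005 -0.01 ]
```

{"op": "send_rows", "data": {
  "xyz": [
    [7,0.5,-4],
    [13,0.5,-7],
    [18,0.5,1],
    [24,0.5,12],
    [30,0.5,22],
    [36,0.5,32],
    [41.6,0.5,41],
    [41.6,0.5,41],
    [41.6,0.5,41],
    [41.6,0.5,41]
  ],
  "dr": [
    [0,0,-0.01],
    [0,0,-0.01],
    [0,0,-0.01],
    [0,0,-0.01],
    [0,0,-0.01],
    [0,0,-0.01],
    [0,0,-0.01],
    [0,0,-0.01],
    [0,0,-0.01],
    [0,0,-0.01]
  ],
  "jaw": 0
}}

```text
time: 11.88
position: [0.5519, -0.1334, 0.0664]
tool_rot: [-0.035, 2.581, 0.004]
ft_force: [0.9, 0.3, 0.5]
grip_width: 0.011
grip_force: 0.0
```

```bash
python3 - <<'E'
from h import *
print(get_state()['joint_positions'].round(2))
go([.570,-.134,.068],1.5,32)
go([.580,-.134,.068],1.5,32)
E
```

```text
[-0.73 -0.15  1.01  2.33 -0.13  0.36  2.01]
t 11.88 pos [ 0.5519 -0.1334  0.0664] F [0.9 0.3 0.5] grip 0.9 MOVE [-16.2  -1.1   8.3] [-0.004  0.002  0.002]
t 11.88 pos [ 0.5519 -0.1334  0.0664] F [0.9 0.3 0.5] grip 0.9 MOVE [-24.7  -1.4  13.6] [-0.004  0.002  0.002]
```

Advance in +x, slowing towards the end.

{"op": "send_rows", "data": {
  "xyz": [
    [-4,-0.2,2],
    [-8,-0.4,4],
    [-12,-0.6,6],
    [-15,-0.8,8],
    [-17,-1,9],
    [-19,-1,10],
    [-21,-1,11],
    [-22,-1,11.5],
    [-22,-1,11.5],
    [-22,-1,11.5]
  ],
  "dr": [
    [0,0,0],
    [0,0,0],
    [0,0,0],
    [0,0,0],
    [0,0,0],
    [0,0,0],
    [0,0,0],
    [0,0,0],
    [0,0,0],
    [0,0,0]
  ]
}}

```text
time: 12.72
position: [0.5762, -0.1337, 0.0681]
tool_rot: [-0.035, 2.581, 0.005]
ft_force: [-1.5, -0.8, 0.7]
grip_width: 0.002
grip_force: 0.6
```

```bash
python3 lk2.py
```

```text
[-0.84 -0.07  1.13  2.29 -0.29  0.37  2.15]
t 12.72 pos [ 0.5762 -0.1337  0.0681] F [-1.5 -0.8  0.7] grip 0.2 MOVE [0. 0. 0.] [0.001 0.001 0.009]
[383, 266] [ 0.5979 -0.0658  0.06  ] [ 0.5789 -0.0733  0.072 ]
[301, 266] [ 0.5998 -0.1203  0.06  ] [ 0.5805 -0.1221  0.072 ]
[187, 247] [ 0.5803 -0.1923  0.06  ] [ 0.5631 -0.1866  0.072 ]
[193, 217] [ 0.5515 -0.1834  0.06  ] [ 0.5373 -0.1786  0.072 ]
[371, 218] [ 0.5491 -0.0854  0.06  ] [ 0.5352 -0.0909  0.072 ]
blk [282, 267] [ 0.54   -0.1345  0.098 ] [ 0.582  -0.1334  0.072 ]
blk [281, 279] [ 0.5507 -0.1347  0.098 ] [ 0.5964 -0.1337  0.072 ]
```

{"op": "send_rows", "data": {
  "xyz": [
    [-1,0,0.6],
    [-2,0,1.2],
    [-3,0,1.9],
    [-4,0,2.5],
    [-5,0,3.1],
    [-5,0,3.1],
    [-5,0,3.1],
    [-5,0,3.1],
    [-5,0,3.1],
    [-5,0,3.1]
  ],
  "dr": [
    [0,0,0],
    [0,0,0],
    [0,0,0],
    [0,0,0],
    [0,0,0],
    [0,0,0],
    [0,0,0],
    [0,0,0],
    [0,0,0],
    [0,0,0]
  ]
}}

```text
time: 13.6
position: [0.5775, -0.1333, 0.0651]
tool_rot: [-0.033, 2.59, 0.01]
ft_force: [-26.0, -1.0, 19.2]
grip_width: 0.001
grip_force: 13.4
```

```bash
python3 lk2.py
```

```text
[-0.86 -0.05  1.15  2.28 -0.36  0.38  2.2 ]
t 13.6 pos [ 0.5775 -0.1333  0.0651] F [-26.   -1.   19.2] grip 0.1 MOVE [0. 0. 0.] [ 0.005 -0.007  0.007]
[185, 251] [ 0.5811 -0.1924  0.06  ] [ 0.5638 -0.1866  0.072 ]
[192, 219] [ 0.5509 -0.1827  0.06  ] [ 0.5368 -0.1779  0.072 ]
[372, 220] [ 0.5491 -0.0853  0.06  ] [ 0.5352 -0.0909  0.072 ]
[379, 247] [ 0.5737 -0.0752  0.06  ] [ 0.5572 -0.0818  0.072 ]
[377, 251] [ 0.5779 -0.0753  0.06  ] [ 0.5609 -0.082   0.072 ]
blk [282, 270] [ 0.5397 -0.1344  0.098 ] [ 0.5818 -0.1332  0.072 ]
blk [281, 279] [ 0.5474 -0.1346  0.098 ] [ 0.5922 -0.1335  0.072 ]
```

{"op": "send_rows", "data": {
  "xyz": [
    [4,0,-2.5],
    [8,0,-5],
    [13,0,-8],
    [18,0,-12],
    [20,0,-20],
    [20,0,-28],
    [20,0,-36],
    [20,0,-44],
    [20,0,-44],
    [20,0,-44]
  ],
  "dr": [
    [0,0,0],
    [0,0,0],
    [0,0,0],
    [0,0,0],
    [0,0,0],
    [0,0,0],
    [0,0,0],
    [0,0,0],
    [0,0,0],
    [0,0,0]
  ]
}}

```text
time: 14.48
position: [0.5422, -0.1346, 0.0954]
tool_rot: [-0.034, 2.58, 0.005]
ft_force: [0.6, 0.2, 0.1]
grip_width: 0.003
grip_force: 0.0
```

```bash
python3 lk2.py; python3 - <<'E'
from h import *
w=np.load('wl.npy').astype(int);st=get_state();W=cam('wrist',st)
for col in(232,332):
  print(col,[(r,*w[r,col].tolist()) for r in range(160,262,2)])
for r in range(170,260,8): print(r,onz(W,(281,r),.06)[0].round(4),onz(W,(281,r),.072)[0].round(4))
E
```

```text
[-0.59 -0.24  0.85  2.33  0.02  0.43  1.88]
t 14.48 pos [ 0.5422 -0.1346  0.0954] F [0.6 0.2 0.1] grip 0.3 MOVE [0. 0. 0.] [0.002 0.003 0.009]
[201, 258] [ 0.6006 -0.1979  0.06  ] [ 0.5821 -0.1929  0.072 ]
[209, 218] [ 0.5506 -0.1844  0.06  ] [ 0.5363 -0.1805  0.072 ]
[357, 220] [ 0.5495 -0.083   0.06  ] [ 0.5353 -0.0877  0.072 ]
[364, 255] [ 0.592  -0.0687  0.06  ] [ 0.5742 -0.0747  0.072 ]
[362, 266] [ 0.6082 -0.0668  0.06  ] [ 0.589  -0.0729  0.072 ]
[204, 266] [ 0.6126 -0.1974  0.06  ] [ 0.593  -0.1924  0.072 ]
blk [282, 259] [ 0.5414 -0.1346  0.098 ] [ 0.5814 -0.1336  0.072 ]
blk [281, 279] [ 0.5648 -0.1346  0.098 ] [ 0.6106 -0.1336  0.072 ]
232 [(160, 131, 132, 122), (162, 129, 131, 120), (164, 125, 127, 117), (166, 124, 126, 115), (168, 127, 129, 119), (170, 133, 135, 124), (172, 99, 102, 96), (174, 63, 64, 70), (176, 66, 68, 74), (178, 68, 68, 74), (180, 68, 70, 75), (182, 70, 72, 78), (184, 71, 72, 79), (186, 72, 73, 79), (188, 73, 74, 80), (190, 79, 81, 86), (192, 87, 89, 95), (194, 83, 84, 92), (196, 77, 79, 85), (198, 73, 75, 81), (200, 75, 76, 83), (202, 73, 74, 81), (20
[... 1124 characters left out ...]
), (214, 73, 74, 81), (216, 94, 93, 98), (218, 117, 119, 128), (220, 119, 97, 69), (222, 119, 98, 72), (224, 118, 97, 71), (226, 119, 98, 73), (228, 120, 99, 73), (230, 122, 99, 69), (232, 107, 84, 53), (234, 120, 100, 75), (236, 121, 99, 73), (238, 121, 99, 73), (240, 120, 97, 72), (242, 127, 105, 75), (244, 100, 78, 47), (246, 123, 104, 81), (248, 121, 98, 72), (250, 121, 99, 73), (252, 122, 99, 74), (254, 123, 101, 75), (256, 121, 100, 75), (258, 156, 127, 95), (260, 215, 175, 131)]
170 0.5052 0.4947
178 0.5114 0.5004
186 0.518 0.5064
194 0.5249 0.5128
202 0.5322 0.5194
210 0.54 0.5265
218 0.5481 0.534
226 0.5568 0.5419
234 0.566 0.5503
242 0.5757 0.5593
250 0.5862 0.5688
258 0.5973 0.579
```

```bash
cat > yaw.py <<'E'
from h import *
w=np.load('wl.npy');st=get_state();W=cam('wrist',st)
s=cv2.cvtColor(w,cv2.COLOR_RGB2HSV)[:,:,1].astype(float); g=cv2.cvtColor(w,cv2.COLOR_RGB2GRAY).astype(float)
def line(img,r0,r1,cols,z,n,sgn):
    P=[]
    for c in cols:
        d=sgn*np.gradient(img[r0:r1,c-1:c+2].mean(1)); k=np.argmax(d); 
        if 0<k<len(d)-1: k=k+.5*(d[k-1]-d[k+1])/(d[k-1]-2*d[k]+d[k+1])
        P.append((c,r0+k))
    P=np.array(P,np.float32); l=cv2.fitLine(P,cv2.DIST_HUBER,0,.01,.01).ravel()
    a,b=[onz(W,(x,l[3]+(x-l[2])*l[1]/l[0]),z) for x in(215,350)]
    print(n,'row@215/350',[round(float(l[3]+(x-l[2])*l[1]/l[0]),2) for x in(215,350)],'x',a[0].round(4),b[0].round(4),'yaw',np.degrees(np.arctan2(a[0]-b[0],b[1]-a[1])).round(2),'res',np.abs(P[:,1]-(l[3]+(P[:,0]-l[2])*l[1]/l[0])).mean().round(2))
import sys
b0,b1,t0,t1=map(int,sys.argv[1:5])
cols=list(range(214,255,3))+list(range(312,352,3))
line(s,b0,b1,cols,.036,'stack foot',1)
line(g,t0,t1,cols,.072,'board top',1)
E
python3 yaw.py 212 225 252 263
python3 - <<'E'
from h import *
w=np.load('wl.npy').astype(int)
for c in(215,240,315,350): print(c,w[238:250,c].sum(1).tolist())
E
```

```text
stack foot row@215/350 [217.94, 219.04] x 0.578 0.5759 yaw 1.1 res 0.1
board top row@215/350 [256.84, 258.2] x 0.5791 0.5776 yaw 0.86 res 0.18
215 [312, 310, 321, 347, 251, 224, 326, 291, 274, 274, 276, 278]
240 [312, 309, 319, 345, 273, 222, 332, 322, 273, 265, 267, 272]
315 [300, 298, 297, 315, 311, 257, 245, 307, 311, 296, 295, 297]
350 [250, 247, 247, 258, 268, 257, 246, 341, 287, 279, 286, 291]
```

```bash
python3 - <<'E'
from h import *
w=np.load('wl.npy');st=get_state();W=cam('wrist',st)
s=cv2.cvtColor(w,cv2.COLOR_RGB2HSV)[:,:,1].astype(float)
for r,z in((225,.044),(237,.054),(248,.063),(254,.069)):
    L=s[r-1:r+2].mean(0); a=190+np.argmax(np.gradient(L)[190:225]); b=340+np.argmin(np.gradient(L)[340:380])
    A,B=onz(W,(a,r),z),onz(W,(b,r),z); print(r,a,b,A.round(4),B.round(4),'w',(B[1]-A[1]).round(4),'mid',((A+B)/2)[1].round(4))
    print(w[r,a-8:a+4].sum(1).tolist())
E
```

```text
225 206 358 [ 0.5772 -0.1929  0.044 ] [ 0.5735 -0.0749  0.044 ] w 0.118 mid -0.1339
[217, 222, 223, 228, 386, 297, 296, 292, 291, 341, 328, 319]
237 204 360 [ 0.5795 -0.1931  0.054 ] [ 0.5756 -0.0744  0.054 ] w 0.1187 mid -0.1338
[361, 364, 378, 403, 286, 201, 214, 219, 282, 344, 327, 318]
248 203 363 [ 0.5811 -0.1927  0.063 ] [ 0.5772 -0.0732  0.063 ] w 0.1195 mid -0.133
[384, 382, 387, 391, 383, 383, 372, 372, 279, 267, 274, 275]
254 202 364 [ 0.5802 -0.1923  0.069 ] [ 0.5763 -0.0737  0.069 ] w 0.1186 mid -0.133
[374, 371, 370, 372, 370, 375, 380, 384, 310, 282, 282, 283]
```

```bash
python3 - <<'E'
from h import *
go([.520,-.095,.25],1,20)
go([.530,-.10,.39],1,0)
E
```

```text
t 14.53 pos [ 0.542  -0.1346  0.0949] F [ 0.1 -0.  -0.8] grip 0.5 MOVE [ -64.8   39.6 -142.6] [0.001 0.212 0.009]
t 14.53 pos [ 0.542  -0.1346  0.0949] F [ 0.1 -0.  -0.8] grip 0.5 MOVE [-147.6   33.9 -255.9] [-0.001  0.561  0.009]
```

{"op": "send_rows", "data": {
  "xyz": [
    [-8,8,-20],
    [-20,18,-48],
    [-36,28,-80],
    [-52,36,-112],
    [-65,39,-143],
    [-86,38,-172],
    [-107,36,-201],
    [-128,35,-229],
    [-147,34,-255],
    [-147,34,-255]
  ],
  "dr": [
    [0,0.03,0.001],
    [0,0.07,0.002],
    [0,0.12,0.004],
    [0,0.16,0.006],
    [0,0.212,0.009],
    [0,0.3,0.009],
    [0,0.39,0.009],
    [0,0.48,0.009],
    [0,0.561,0.009],
    [0,0.561,0.009]
  ]
}}

```text
time: 15.37
position: [0.5363, -0.0976, 0.3926]
tool_rot: [-0.034, 3.14, -0.007]
ft_force: [1.1, 1.5, -1.0]
grip_width: 0.004
grip_force: 0.0
```

```bash
python3 - <<'E'
from h import *
print(get_state()['joint_positions'].round(2))
go([.533,-.25,.345],1,0)
E
```

```text
[-0.36  0.07  0.52  1.4  -0.03  1.68  1.75]
t 15.37 pos [ 0.5363 -0.0976  0.3926] F [ 1.1  1.5 -1. ] grip 0.3 MOVE [   6.7 -152.1   48.3] [-0.005  0.002  0.004]
```

{"op": "send_rows", "data": {
  "xyz": [
    [0,-10,2],
    [1,-28,8],
    [2,-48,14],
    [3,-68,20],
    [4,-88,27],
    [5,-108,34],
    [6,-128,41],
    [6.5,-143,46],
    [6.7,-152,48],
    [6.7,-152,48]
  ],
  "dr": [
    [0,0,0],
    [0,0,0],
    [0,0,0],
    [0,0,0],
    [0,0,0],
    [0,0,0],
    [0,0,0],
    [0,0,0],
    [0,0,0],
    [0,0,0]
  ]
}}

```text
time: 16.2
position: [0.5237, -0.2544, 0.3392]
tool_rot: [0.02, -3.138, 0.002]
ft_force: [-0.5, -0.2, -0.1]
grip_width: 0.002
grip_force: 0.0
```

```bash
python3 - <<'E'
from h import *
st=get_state();print(st['joint_positions'].round(2)); W=cam('wrist',st)
w=get_image('wrist');np.save('w9.npy',w)
m=(w.max(2)<45).astype(np.uint8); m[245:]=0
cs=sorted(cv2.findContours(m,0,2)[0],key=cv2.contourArea)[-3:]
for c in cs: print(cv2.contourArea(c),cv2.boundingRect(c),cv2.minAreaRect(c))
for P in[(.527,-.25,.294),(.654+.030-.131,-.25,.283),(.512,-.25,.302)]: print(P,proj(W,P).round(0))
print(w[150:250:10,283].tolist())
go([.533,-.25,.30],1,0)
E
```

```text
[-0.16  0.16  0.66  1.42 -0.1   1.59  2.07]
152.0 (59, 0, 34, 69) ((75.31974029541016, 34.0850944519043), (68.35233306884766, 32.34010696411133), 88.9583740234375)
168.5 (92, 0, 26, 11) ((104.5, 5.0), (10.0, 25.0), 90.0)
1191.5 (270, 205, 36, 40) ((287.5, 224.5), (39.0, 35.0), 90.0)
(0.527, -0.25, 0.294) [288. 235.]
(0.553, -0.25, 0.283) [287. 261.]
(0.512, -0.25, 0.302) [289. 219.]
[[123, 125, 115], [123, 125, 115], [122, 123, 113], [122, 124, 114], [122, 124, 113], [122, 123, 113], [14, 14, 13], [27, 27, 28], [19, 21, 22], [16, 17, 18]]
t 16.25 pos [ 0.5246 -0.2526  0.34  ] F [ 0.7  0.4 -0.4] grip 0.5 MOVE [-8.5  2.5 39.9] [-0.    -0.002 -0.002]
```

{"op": "send_rows", "data": {
  "xyz": [
    [-4,1,10],
    [-8,2.5,24],
    [-8,2.5,38],
    [-8,2.5,52],
    [-8,2.5,66],
    [-8,2.5,80],
    [-8,2.5,94],
    [-8,2.5,106],
    [-8,2.5,114],
    [-8,2.5,114]
  ],
  "dr": [
    [0,0,0],
    [0,0,0],
    [0,0,0],
    [0,0,0],
    [0,0,0],
    [0,0,0],
    [0,0,0],
    [0,0,0],
    [0,0,0],
    [0,0,0]
  ]
}}

```text
time: 17.08
position: [0.5325, -0.2483, 0.226]
tool_rot: [0.03, -3.137, 0.001]
ft_force: [-5.3, -0.8, 6.8]
grip_width: 0.009
grip_force: 3.1
```

```bash
cat > lv.py <<'E'
from h import *
st=get_state();print(st['joint_positions'].round(2),'tq',st['torque'].round(2)); go([.532,-.25,st['position'][2]],1,0)
E
python3 lv.py
```

```text
[-0.16  0.2   0.64  1.61 -0.12  1.38  2.08] tq [-0.1   1.19  0.  ]
t 17.08 pos [ 0.5325 -0.2483  0.226 ] F [-5.3 -0.8  6.8] grip 0.8 MOVE [ 0.5 -1.7  0. ] [-0.001 -0.004  0.001]
```

{"op": "send_rows", "data": {
  "xyz": [
    [0,0,4],
    [0,0,8],
    [0,0,12],
    [0,0,15],
    [0,0,18],
    [0,0,20],
    [0,0,22],
    [0,0,22],
    [0,0,22],
    [0,0,22]
  ],
  "dr": [
    [0,0,0],
    [0,0,0],
    [0,0,0],
    [0,0,0],
    [0,0,0],
    [0,0,0],
    [0,0,0],
    [0,0,0],
    [0,0,0],
    [0,0,0]
  ]
}}

```text
time: 17.92
position: [0.5326, -0.2485, 0.2056]
tool_rot: [0.029, -3.138, 0.001]
ft_force: [-5.3, -0.3, 7.0]
grip_width: 0.005
grip_force: 3.8
```

```bash
python3 lv.py
```

```text
[-0.16  0.21  0.64  1.64 -0.13  1.34  2.09] tq [ 0.02  1.43 -0.02]
t 17.92 pos [ 0.5326 -0.2485  0.2056] F [-5.3 -0.3  7. ] grip 0.4 MOVE [ 0.6 -1.5  0. ] [-0.    -0.003  0.001]
```

{"op": "send_rows", "data": {
  "xyz": [
    [0,0,3],
    [0,0,6],
    [0,0,8],
    [0,0,10],
    [0,0,11],
    [0,0,12],
    [0,0,13],
    [0,0,13],
    [0,0,13],
    [0,0,13]
  ],
  "dr": [
    [0,0,0],
    [0,0,0],
    [0,0,0],
    [0,0,0],
    [0,0,0],
    [0,0,0],
    [0,0,0],
    [0,0,0],
    [0,0,0],
    [0,0,0]
  ]
}}

```text
time: 18.75
position: [0.5335, -0.2485, 0.193]
tool_rot: [0.03, -3.14, 0.001]
ft_force: [-4.8, -0.3, 7.8]
grip_width: 0.006
grip_force: 4.2
```

```bash
python3 lv.py
```

```text
[-0.16  0.22  0.64  1.65 -0.14  1.31  2.09] tq [-0.04  1.04 -0.01]
t 18.75 pos [ 0.5335 -0.2485  0.193 ] F [-4.8 -0.3  7.8] grip 0.5 MOVE [ 1.5 -1.5  0. ] [-0.001 -0.001  0.002]
```

{"op": "send_rows", "data": {
  "xyz": [
    [0,0,2],
    [0,0,4],
    [0,0,5],
    [0,0,6],
    [0,0,7],
    [0,0,8],
    [0,0,9],
    [0,0,10],
    [0,0,10],
    [0,0,10]
  ],
  "dr": [
    [0,0,0],
    [0,0,0],
    [0,0,0],
    [0,0,0],
    [0,0,0],
    [0,0,0],
    [0,0,0],
    [0,0,0],
    [0,0,0],
    [0,0,0]
  ]
}}

```text
time: 19.58
position: [0.5341, -0.2487, 0.1899]
tool_rot: [-0.03, 3.138, 0.002]
ft_force: [-17.4, 5.7, 40.6]
grip_width: 0.007
grip_force: 21.4
```

```bash
python3 lv.py; python3 - <<'E'
from h import *
b=get_image('scene');s=get_image('side');np.save('s10.npy',b);np.save('d10.npy',s)
C=cam('scene')
piv=np.array([.684,-.248,.222])
for a in(25,0,-12): 
  e=piv+np.array([-.19*np.cos(np.radians(a)),-.003,.19*np.sin(np.radians(a))]); print(a,proj(C,piv).round(0),proj(C,e).round(0),proj(cam('side'),e).round(0))
E
```

```text
[-0.16  0.22  0.64  1.66 -0.14  1.3   2.1 ] tq [1.42 3.56 0.05]
t 19.58 pos [ 0.5341 -0.2487  0.1899] F [-17.4   5.7  40.6] grip 0.6 MOVE [ 2.1 -1.3 -0. ] [0.001 0.003 0.001]
25 [144. 169.] [186. 119.] [354. 140.]
0 [144. 169.] [193. 139.] [355. 159.]
-12 [144. 169.] [194. 150.] [352. 167.]
```

{"op": "send_rows", "data": {
  "xyz": [
    [0,0,-6],
    [0,0,-16],
    [0,0,-30],
    [0,0,-46],
    [0,0,-62],
    [0,0,-80],
    [0,0,-98],
    [0,0,-114],
    [0,0,-127],
    [0,0,-127]
  ],
  "dr": [
    [0,0,0],
    [0,0,0],
    [0,0,0],
    [0,0,0],
    [0,0,0],
    [0,0,0],
    [0,0,0],
    [0,0,0],
    [0,0,0],
    [0,0,0]
  ]
}}

```text
time: 20.52
position: [0.5358, -0.2481, 0.3117]
tool_rot: [-0.032, 3.137, -0.003]
ft_force: [0.1, 0.3, -0.0]
grip_width: 0.005
grip_force: 0.0
```

```bash
python3 lv.py; cat > ram.py <<'E'
from h import *
import sys
b=get_image('scene');np.save(sys.argv[1],b)
# vertical shift of the platen patch between picture 8/0 and now
r=np.load('scene0.npy')
C=cam('scene'); o=np.array([.654,-.132,0])
for n,P in(('ram top',(0,0,.28)),('platen',(.03,.056,.1))):
    p=proj(C,o+P); q=proj(C,o+np.array(P)-[0,0,.009]); print(n,p.round(1),'9mm->',(q-p).round(2))
def shift(x0,y0,x1,y1,n):
    G=lambda a:cv2.cvtColor(a,cv2.COLOR_RGB2GRAY); t=G(r)[y0:y1,x0:x1]; S=G(b)[y0-6:y1+14,x0-6:x1+7]
    m=cv2.matchTemplate(S,t,cv2.TM_CCOEFF_NORMED); _,v,_,l=cv2.minMaxLoc(m); print(n,'shift',l[0]-6,l[1]-6,'score',round(v,3))
shift(166,142,185,158,'ramtop')
E
python3 ram.py s11.npy
```

```text
[-0.17  0.18  0.65  1.46 -0.11  1.53  2.07] tq [ 0.02  0.   -0.01]
t 20.52 pos [ 0.5358 -0.2481  0.3117] F [ 0.1  0.3 -0. ] grip 0.5 MOVE [ 3.9 -1.8 -0. ] [-0.002  0.004  0.003]
ram top [177.3 164. ] 9mm-> [0.51 2.71]
platen [192.1 227.4] 9mm-> [0.39 2.16]
ramtop shift 1 2 score 0.707
```

{"op": "send_rows", "data": {
  "xyz": [
    [0,0,14],
    [0,0,30],
    [0,0,48],
    [0,0,66],
    [0,0,84],
    [0,0,100],
    [0,0,112],
    [0,0,120],
    [0,0,124],
    [0,0,124]
  ],
  "dr": [
    [0,0,0],
    [0,0,0],
    [0,0,0],
    [0,0,0],
    [0,0,0],
    [0,0,0],
    [0,0,0],
    [0,0,0],
    [0,0,0],
    [0,0,0]
  ]
}}

```text
time: 21.4
position: [0.5328, -0.2493, 0.1899]
tool_rot: [0.027, -3.141, -0.001]
ft_force: [-13.4, 4.2, 32.2]
grip_width: 0.002
grip_force: 17.3
```

```bash
python3 lv.py
```

```text
[-0.16  0.22  0.64  1.66 -0.14  1.3   2.1 ] tq [1.12 2.91 0.07]
t 21.4 pos [ 0.5328 -0.2493  0.1899] F [-13.4   4.2  32.2] grip 0.2 MOVE [ 0.8 -0.7 -0. ] [ 0.001 -0.    -0.   ]
```

Firmly on the stop; let it up.

{"op": "send_rows", "data": {
  "xyz": [
    [0,0,-6],
    [0,0,-16],
    [0,0,-30],
    [0,0,-46],
    [0,0,-62],
    [0,0,-80],
    [0,0,-98],
    [0,0,-114],
    [0,0,-124],
    [0,0,-124]
  ],
  "dr": [
    [0,0,0],
    [0,0,0],
    [0,0,0],
    [0,0,0],
    [0,0,0],
    [0,0,0],
    [0,0,0],
    [0,0,0],
    [0,0,0],
    [0,0,0]
  ]
}}

```text
time: 22.23
position: [0.5345, -0.2489, 0.31]
tool_rot: [-0.029, 3.14, -0.002]
ft_force: [0.5, -0.1, 0.5]
grip_width: 0.009
grip_force: 0.0
```

```bash
python3 lv.py; python3 ram.py s12.npy
```

```text
[-0.17  0.18  0.65  1.47 -0.11  1.53  2.07] tq [ 0.08 -0.03 -0.03]
t 22.23 pos [ 0.5345 -0.2489  0.31  ] F [ 0.5 -0.1  0.5] grip 0.7 MOVE [ 2.5 -1.  -0. ] [-0.002  0.001  0.001]
ram top [177.3 164. ] 9mm-> [0.51 2.71]
platen [192.1 227.4] 9mm-> [0.39 2.16]
ramtop shift 0 2 score 0.526
```

```bash
python3 - <<'E'
from h import *
for c in(172,178):
  for f in('scene0','s8','s11','s12'): print(c,f,np.load(f+'.npy')[136:166,c].sum(1).tolist())
for c in(180,190,200):
  for f in('s11','s12'): print(c,f,np.load(f+'.npy')[196:246:1,c].sum(1).tolist())
E
```

```text
172 scene0 [60, 58, 58, 55, 53, 91, 164, 245, 303, 318, 315, 315, 309, 282, 238, 210, 182, 159, 142, 155, 142, 141, 142, 149, 150, 140, 142, 142, 152, 189]
172 s8 [76, 71, 61, 55, 58, 98, 170, 253, 310, 328, 326, 324, 320, 291, 244, 216, 197, 162, 154, 156, 143, 147, 151, 155, 156, 149, 146, 149, 158, 198]
172 s11 [70, 66, 63, 58, 58, 58, 66, 76, 98, 155, 235, 302, 319, 320, 318, 311, 279, 232, 206, 178, 152, 147, 153, 157, 148, 151, 147, 150, 138, 146]
172 s12 [66, 59, 59, 52, 46, 46, 68, 79, 99, 135, 217, 305, 338, 325, 325, 321, 319, 311, 291, 242, 214, 188, 158, 150, 149, 149, 147, 140, 138, 150]
178 scene0 [113, 143, 194, 262, 351, 422, 428, 381, 341, 318, 309, 282, 238, 206, 203, 202, 204, 203, 204, 203, 202, 202, 204, 206, 205, 206, 205, 207, 205, 211]
178 s8 [116, 151, 200, 267, 362, 430, 441, 397, 355, 332, 317, 289, 247, 219, 207, 210, 212, 210, 209, 210, 209, 211, 211, 210, 216, 212, 213, 213, 215, 215]
178 s11 [115, 142, 181, 221, 257, 290, 303, 301, 299, 297, 301, 317, 319, 320, 304, 271, 223, 210, 207, 209, 207, 209, 209, 206, 207, 210, 206, 209, 207, 209]
178 s12 [113,
[... 999 characters left out ...]
4, 194, 184, 174, 171, 172, 171, 169, 173, 176, 172, 176, 167, 161, 163, 159, 152, 150, 149, 159, 200, 274, 330, 341, 335, 303, 258, 248, 291, 317, 303, 258, 225, 219, 220, 205, 202]
200 s11 [293, 296, 289, 285, 270, 245, 206, 180, 169, 168, 167, 167, 164, 170, 170, 168, 158, 157, 190, 221, 270, 318, 339, 342, 343, 343, 339, 323, 290, 238, 225, 266, 315, 335, 324, 289, 242, 223, 226, 222, 207, 211, 220, 222, 260, 293, 295, 267, 254, 253]
200 s12 [294, 293, 292, 286, 278, 269, 250, 209, 179, 172, 166, 170, 168, 171, 171, 171, 167, 170, 160, 156, 170, 220, 247, 282, 323, 340, 339, 342, 338, 331, 303, 252, 259, 291, 310, 284, 244, 219, 222, 225, 210, 208, 223, 228, 253, 293, 296, 268, 255, 250]
```

Two notches are confirmed: the ram edge went from row 147.5 to 151 and then 154. Third stroke.

{"op": "send_rows", "data": {
  "xyz": [
    [0,0,14],
    [0,0,30],
    [0,0,48],
    [0,0,66],
    [0,0,84],
    [0,0,100],
    [0,0,112],
    [0,0,120],
    [0,0,124.5],
    [0,0,124.5]
  ],
  "dr": [
    [0,0,0],
    [0,0,0],
    [0,0,0],
    [0,0,0],
    [0,0,0],
    [0,0,0],
    [0,0,0],
    [0,0,0],
    [0,0,0],
    [0,0,0]
  ]
}}

```text
time: 23.12
position: [0.5317, -0.2502, 0.1896]
tool_rot: [0.025, -3.14, -0.001]
ft_force: [-15.2, 5.2, 35.8]
grip_width: 0.006
grip_force: 19.1
```

```bash
python3 lv.py
```

```text
[-0.16  0.22  0.64  1.66 -0.14  1.31  2.1 ] tq [1.24 3.25 0.09]
t 23.12 pos [ 0.5317 -0.2502  0.1896] F [-15.2   5.2  35.8] grip 0.5 MOVE [-0.3  0.2 -0. ] [ 0.001 -0.002 -0.002]
```

{"op": "send_rows", "data": {
  "xyz": [
    [0,0,-6],
    [0,0,-16],
    [0,0,-30],
    [0,0,-46],
    [0,0,-62],
    [0,0,-80],
    [0,0,-98],
    [0,0,-116],
    [0,0,-134],
    [0,0,-146]
  ],
  "dr": [
    [0,0,0],
    [0,0,0],
    [0,0,0],
    [0,0,0],
    [0,0,0],
    [0,0,0],
    [0,0,0],
    [0,0,0],
    [0,0,0],
    [0,0,0]
  ]
}}

```text
time: 23.95
position: [0.5336, -0.2489, 0.3303]
tool_rot: [0.028, -3.139, 0.001]
ft_force: [0.5, 0.1, 0.2]
grip_width: 0.003
grip_force: 0.0
```

{"op": "send_rows", "data": {
  "xyz": [
    [0,0,-5],
    [0,0,-10],
    [0,0,-15],
    [0,0,-20],
    [0,0,-20],
    [0,0,-20],
    [0,0,-20],
    [0,0,-20],
    [0,0,-20],
    [0,0,-20]
  ],
  "dr": [
    [0,0,0],
    [0,0,0],
    [0,0,0],
    [0,0,0],
    [0,0,0],
    [0,0,0],
    [0,0,0],
    [0,0,0],
    [0,0,0],
    [0,0,0]
  ]
}}

```text
time: 24.78
position: [0.5338, -0.2491, 0.3503]
tool_rot: [0.027, -3.14, 0.002]
ft_force: [-0.2, 0.1, 0.2]
grip_width: 0.004
grip_force: 0.0
```

```bash
python3 - <<'E'
from h import *
b=get_image('scene');np.save('s13.npy',b)
for f in('s11','s12','s13'): print(f,np.load(f+'.npy')[136:172,178].sum(1).tolist())
for f in('s12','s13'): print(f,np.load(f+'.npy')[196:246,190].sum(1).tolist())
print(get_state()['ft_force'].round(1))
E
```

```text
s11 [115, 142, 181, 221, 257, 290, 303, 301, 299, 297, 301, 317, 319, 320, 304, 271, 223, 210, 207, 209, 207, 209, 209, 206, 207, 210, 206, 209, 207, 209, 216, 222, 233, 247, 254, 255]
s12 [113, 145, 181, 219, 259, 288, 301, 301, 305, 308, 343, 384, 375, 338, 324, 323, 319, 306, 272, 226, 208, 207, 204, 207, 208, 210, 210, 209, 208, 207, 212, 220, 234, 248, 253, 254]
s13 [90, 111, 146, 196, 254, 286, 302, 317, 324, 334, 383, 423, 411, 390, 373, 342, 327, 320, 319, 318, 306, 273, 227, 210, 209, 206, 206, 208, 206, 206, 208, 216, 232, 248, 252, 250]
s12 [122, 121, 127, 133, 137, 153, 158, 151, 159, 176, 195, 205, 206, 204, 194, 184, 174, 171, 172, 171, 169, 173, 176, 172, 176, 167, 161, 163, 159, 152, 150, 149, 159, 200, 274, 330, 341, 335, 303, 258, 248, 291, 317, 303, 258, 225, 219, 220, 205, 202]
s13 [121, 130, 134, 137, 146, 150, 156, 154, 160, 175, 192, 201, 208, 206, 210, 207, 202, 196, 176, 171, 171, 172, 170, 171, 172, 176, 174, 171, 168, 159, 138, 136, 151, 196, 271, 329, 341, 333, 297, 251, 250, 285, 316, 303, 260, 230, 220, 218, 205, 195]
[ 0.1 -0.2  0.6]
```

The ram went down a third notch (edge now at row 157), while the platen stayed resting on the board, so it is clamped. The hand is clear, so I'm handing in.

```bash
python3 -c "from bench import *; print(close_job())"
```

```text
the job is handed in; nothing more can be done
None
```

The job is handed in at about 25 s: the images show the board square against the fences to within about 1 mm and clamped after three full lever strokes, with the lever up and the hand clear; no verdict was returned, and I kept clear of the jars and bottle but did not re-measure them.

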